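Press the keyed arbor home in the edger wheel's hub and hold it

TASK

Take the arbor with the two keys out of the arbor block and push it, nose down, into the hub of the grinding wheel on the wheel stand, turning it until both keys slip into the hub's slots, then keep pushing until its flange is fully home on the hub. A spring in the stand pushes the arbor back out, so finish still gripping it and pressing it home: do not let go. Leave the other two arbors standing in the block and everything else where it lies.

Things in the scene. Friction and masses are not known exactly. Their poses are not given: they have to be found in the camera images.
- keyed_arbor: TO BE FITTED. Steel arbor standing nose down in one of the block's holes (nose 6.5 mm above the mat), the only one with keys. 0.35 kg, 92 mm tall; origin at the nose end, z up. From below: nose tapering from 12 to 20 mm diameter in 6 mm; shaft 20 mm; flange 40 mm diameter from 50 to 58 mm; head from 58 to 92 mm, 32 mm round with two flats 24 mm apart facing its +x and -x.
- arbor_grip (a point): point on the keyed arbor's axis, 80 mm above its nose, in the middle of the head: a good place for the middle of the finger pads, gripping across the flats from above (fingertips then just clear the flange). Axes as the arbor's.
- arbor_key (a point): point on the keyed arbor's axis at its keys' lower ends, 20 mm above the nose; axes as the arbor's. Two dark steel keys 6 mm wide lie along the shaft on its +y and -y sides, 20 to 46 mm above the nose, standing out to 14 mm from the axis (28 mm over both), lower ends chamfered. Lightly oiled. The arbor fits the hub in two ways, half a turn apart.
- arbor_seat (a point): centre of the underside of the keyed arbor's flange, 50 mm above its nose; it meets point hub_mouth when home. Axes as the arbor's. With the keys resting on the hub beside the slots it stands 30 mm above hub_mouth; the keys fall in when within about 3 degrees of the slots.
- hub_mouth (a point): centre of the top of the wheel hub's bore, 75 mm above the mat, z up; fixed to the stand, so its yaw tells nothing of the slots. Bore 21 mm diameter; two slots 7.6 mm wide, on either side, run down it, out to 15 mm from the axis, open at the top. They stand at any angle, not reported: seen from above as notches in the bore, or found by turning the arbor half a turn under a light push.
- wheel_stand: fixed stand: grey base plate 116 x 116 x 12 mm, origin at the centre of its underside, with a bearing housing under a tan grinding wheel of 100 mm diameter (41 to 65 mm above the mat), in its middle the steel hub, 41 mm diameter, up to 75 mm. The wheel is stiff on its bearing (0.8 N m): it does not turn along with a lightly pushed arbor.
- ejector (a joint): travel in m of the sprung ejector pin inside the bore: 0 up, its top 41 mm below hub_mouth; the arbor's nose meets it when the flange is 9 mm above the hub and pushes it down 9 mm at home. It pushes up with 5 N at first and 10 N at home, enough to lift the arbor again if it is let go.
- arbor_block: fixed wooden block 80 x 206 x 24 mm, origin at the centre of its underside, with three holes 21 mm diameter and 17.5 mm deep in a row along its y axis, 64 mm apart, the middle one at the block's centre. The three arbors stand in them in any order. Block and stand are on a dark grey rubber mat 2 mm thick, fixed to the worktop.
- plain_arbor: BYSTANDER, stays in the block: steel arbor of the same shape and size as the keyed one but without keys. Origin at its nose, z up.
- taper_arbor: BYSTANDER, stays in the block: steel arbor 92 mm tall without flange or keys, widening to a 29 mm cone under a 21 mm round head. Origin at its nose, z up.
- spare_wheel: BYSTANDER: spare grinding wheel lying flat, 68 mm diameter, 22 mm high, origin at the centre of its underside.
- worn_stick: BYSTANDER: brown dressing stick lying flat, 22 x 70 x 13 mm, long along its y, origin at the centre of its underside.

How it is judged:
By the outcome, as a careful person would: the job done as asked, in the order asked, and still so for the second after the job is handed in, while the arm keeps its last pose, push and grip.
It also fails if it takes over 51 s, if anything falls off the work surface, if the arm or the gripper's body presses on something with over 40 N, if the wrist force passes 120 N, or if a joint passes its speed limit or range.

ROBOT

A 6-joint arm with a two-finger parallel gripper is mounted at the origin on a cart in front of the work surface, level with it; the furniture and walls round the work are solid. World frame = base frame: x ahead of the robot, y to its left, z up, the work surface at z = 0. Lengths are in m, angles in rad, forces in N, time in s.
With the tool pointing down it reaches from about 0.375 to 0.9 m from the base axis. Payload 3.1 kg.
Tool frame: the origin (TCP) lies midway between the tips of the shut fingers; the grasp point (between the pads) lies 19 mm behind it; z points along the fingers, y is the line along which they close (so a half turn about z gives the same grasp; the last joint's range is limited). The gripper opens to 85 mm and grips with 20 to 120 N. Pads are 22 mm wide; open, the fingers measure 114 mm over their backs; the gripper's body (76 mm by 85 mm) begins 54 mm behind the grasp point. The pads swing forward as they close: fully open they stand 13 mm farther back than shut.
Start: joints at [0.996, 0.527, 1.433, -0, 1.181, -0.178], TCP at [0.242, 0.576, 0.192] pointing down, gripper open.
Joint ranges: [-3.08, 3.08], [-0.75, 2.2], [0.22, 2.44], [-1.43, 4.57], [0, 2.65], [-2.85, 2.85]. Speed limits (rad/s): [2.79, 2.79, 3.14, 3.14, 3.14, 3.14].

INTERFACE

Orientations are given as a unit quaternion [x, y, z, w].
In Python, from station import manip gives the robot as it stands.
- The arm moves only by the tool drive_tool, never from a script. Its argument "motion" is a list that holds one entry, the list of rows, each a list of 5 numbers: the finger opening in mm, from 0 to 85.4, then the shift along the tool's x, y, z in units of 30 mm (1.0 is 30 mm), then the turn about the tool's z in units of 8 degrees (1.0 is 8 degrees). In form: [[[fingers, x, y, z, yaw], ...]]. A call has 1 to 10 rows; each row is the pose to reach, as a shift and turn from the pose commanded when the call began, along the tool's axes at that moment; what a row does not reach only later rows make up. A row lasts 1/10 s, in which the tool goes at most 50 mm and 8.59 degrees, less where a joint would pass 70% of its speed; a pose out of reach is approached as far as the arm can. A call with a gripper value outside its range is refused whole. The fingers move at their own pace and stop on an object; "squeeze" is the grip in N (left out, the last holds). Time passes only in rows, so rows that repeat a pose let the fingers close. It gives the time, the measured TCP pose, the force, the opening and the grip force at its end, in the units of the state.
- manip.sense(): the state, without advancing time (a new reading comes with each control period).
- manip.snapshot(name): name is "scene" or "top"; returns the picture (384x512x3 uint8, red, green, blue); there is no depth.
- manip.camera_model(name): a dict with "fov_y" (degrees; the focal length in pixels is half the picture's height over the tangent of half this angle, whatever the lens; pixels are square), "cx", "cy" (the principal point, pixels), "k1" (the pictures are not rectified: a ray, as slopes to the right and down, at radius r is drawn at 1 + k1 r^2 times it, then the intrinsics apply), "origin" and "orientation" of the camera in the world. Camera axes: x right, y up, looking along -z (the intrinsics and any distortion apply to the point x, -y, -z); pixel columns grow to the right and rows downward; lengths in m; the calibration is good to about 2 mm. A picture is of the moment at which its call begins. camera_model takes no time and is no camera call.
- manip.sign_off(): hands the job in; it is judged then, once.
The state is a dict: "t": time; "q": joint angles; "qd": joint speeds; "tau": joint torques, N m; "tcp_pos": TCP position; "tool_rot": TCP orientation; "force": force on the tool from outside, world axes, zero at the start; "ft_torque": the same for the moment, N m; "finger_gap": opening from 0.0 (shut) to 1.0 (fully open); "gripper_force": force on a finger pad.
Only numpy, scipy, OpenCV 4.12 (cv2) and the standard library are available. Lean on these libraries where they do the work, as an engineer would, in place of code of your own. Each camera call takes 0.05 s, during which the arm holds its last target. There are 200 camera calls.

## Working session

There is one attempt and no reset: what is moved stays moved. The work goes in short steps, Python scripts to look and compute and a tool call to move; the robot and the scene stay as the last step left them, time stands still between calls to the robot, and variables do not carry over. Pictures are saved under pics/ and viewed, at most 10 in all, crops included, and the job is handed in when it is done.

Besides the shell and the picture viewer there is one more tool, called after "Request:" as name(argument=value, ...) on one line, values as JSON. drive_tool: Moves the arm, as the interface text tells. Its arguments: {"type":"object","properties":{"motion":{"type":"array","items":{"type":"array","items":{"type":"array","items":{"type":"number"}}}},"squeeze":{"type":"number"}},"required":["motion"]}

```bash
mkdir -p pics; ls
python3 - <<'E'
from station import manip
import cv2,numpy as np
s=manip.sense(); print(s)
for n in("scene","top"):
    print(manip.camera_model(n)); im=manip.snapshot(n); cv2.imwrite(f"pics/{n}0.png",im[:,:,::-1])
E
```

```text
pics
{'t': 0.0, 'q': array([ 9.95492910e-01,  5.28473098e-01,  1.43389216e+00,  1.74143760e-05,
        1.18140636e+00, -1.78504079e-01]), 'qd': array([ 0.00035268,  0.00023358, -0.00095722, -0.00128191,  0.00028717,
        0.0002006 ]), 'tau': array([-2.74853874e-04, -4.42350805e+01, -1.78021199e+01, -1.20404975e-04,
        8.37752013e-03,  7.84984366e-06]), 'tcp_pos': array([0.24107278, 0.57577311, 0.19113269]), 'tool_rot': array([ 1.97103778e-01,  9.80382024e-01, -1.01004380e-03, -4.08462152e-04]), 'force': array([-0.09815812, -0.25406785,  0.30602506]), 'ft_torque': array([ 0.00951936, -0.03557494, -0.01316046]), 'gripper_force': 0.0, 'finger_gap': 0.9982970049285804}
{'fov_y': 47.161095046035165, 'cx': 259.9850359178577, 'cy': 195.26865850196535, 'k1': -0.05477682682696299, 'origin': array([ 0.08477113, -0.72367177,  0.54041477]), 'orientation': array([ 0.47024876, -0.1482547 , -0.25485144,  0.83182774])}
{'fov_y': 43.065625160917676, 'cx': 250.93737190351004, 'cy': 202.89422080468378, 'k1': -0.1687890373947222, 'origin': array([ 0.43902066, -0.12121815,  1.16956312]), 'orientation': array([-0.0232277 ,  0.02051782,  0.70998035, -0.7035392 ])}
```

View pics/scene0.png

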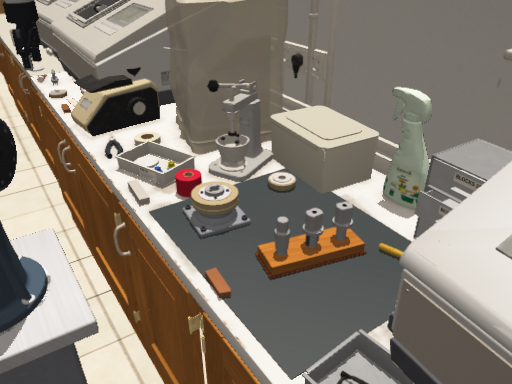

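View pics/top0.png

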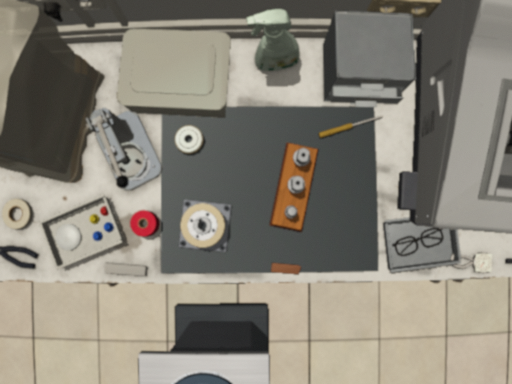

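Scene view: the block is at about (312,250) with its three arbors and the stand at (215,205). In the top view the stand is at (205,226) and the arbors at (303,157), (297,185) and (292,212). Next I'll view enlarged crops of both.

Run:
```python
import cv2,numpy as np
t=cv2.imread("pics/top0.png");s=cv2.imread("pics/scene0.png")
z=lambda im,x,y,w,h:cv2.resize(im[y:y+h,x:x+w],(400,300),interpolation=cv2.INTER_CUBIC)
cv2.imwrite("pics/crops0.png",np.vstack([np.hstack([z(t,165,196,80,60),z(t,240,140,120,90)]),np.hstack([z(s,175,170,80,60),z(s,250,195,120,90)])]))
```

```text
(no output)
```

View pics/crops0.png

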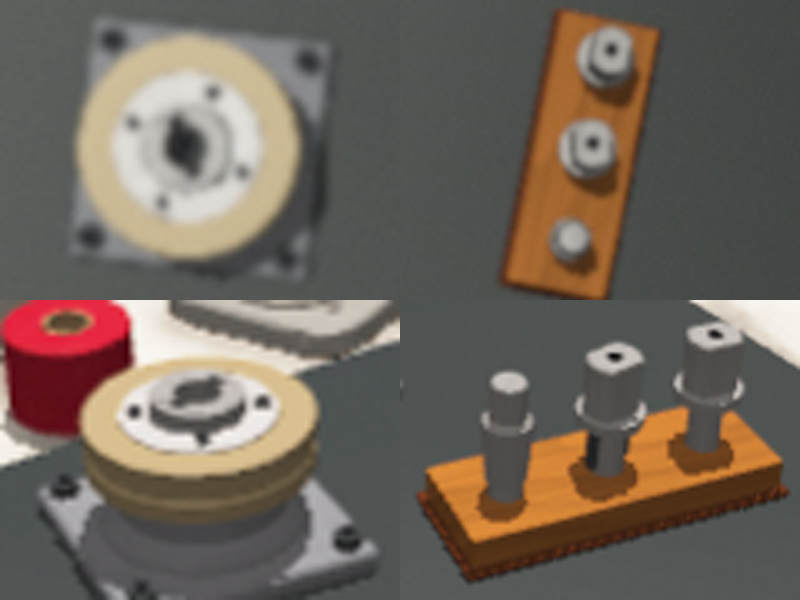

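The middle arbor carries the key: a dark strip at about (308,240) in the scene view. The hub notches show up in both views. Next I'll locate the centres and angles.

```bash
cat > h.py <<'E'
import cv2,numpy as np
from station import manip
from scipy.spatial.transform import Rotation as R
def cam(n):
    m=manip.camera_model(n);f=192/np.tan(np.radians(m["fov_y"]/2))
    K=np.array([[f,0,m["cx"]],[0,f,m["cy"]],[0,0,1]]);D=np.array([m["k1"],0,0,0,0.])
    return m,K,D,R.from_quat(m["orientation"]).as_matrix()
def cast(n,px,z):
    m,K,D,Rm=cam(n);u=cv2.undistortPoints(np.array(px,float).reshape(-1,1,2),K,D)[:,0]
    d=np.c_[u[:,0],-u[:,1],-np.ones(len(u))]@Rm.T;o=np.array(m["origin"])
    return (o+d*((z-o[2])/d[:,2])[:,None])[:,:2]
def proj(n,P):
    m,K,D,Rm=cam(n);p=(np.array(P,float)-m["origin"])@Rm*[1,-1,-1]
    return cv2.projectPoints(p.reshape(-1,1,3),np.zeros(3),np.zeros(3),K,D)[0][:,0]
def ortho(n,im,c,z,w=400,h=300,s=.0002):  # x up, y left
    j,i=np.meshgrid(np.arange(w),np.arange(h))
    P=np.c_[(c[0]-(i-h/2)*s).ravel(),(c[1]-(j-w/2)*s).ravel(),np.full(w*h,z)]
    q=proj(n,P).astype(np.float32).reshape(h,w,2)
    return cv2.remap(im,q[...,0],q[...,1],cv2.INTER_CUBIC)
E
python3 - <<'E'
from h import *
T=cv2.imread("pics/top0.png");S=cv2.imread("pics/scene0.png")
def big(mask): 
    c=max(cv2.findContours(mask,0,2)[0],key=cv2.contourArea); return c[:,0].astype(float)
hsv=cv2.cvtColor(T,cv2.COLOR_BGR2HSV)
def roi(m,x0,x1,y0,y1):
    o=np.zeros_like(m);o[y0:y1,x0:x1]=m[y0:y1,x0:x1];return o
o=roi(cv2.inRange(hsv,(5,120,60),(20,255,255)),265,325,138,236)
r=cv2.minAreaRect(cast("top",big(o),.026).astype(np.float32)*1000);print("block",r)
w=roi(cv2.inRange(hsv,(12,50,120),(30,160,255)),170,240,196,256)
p=cv2.convexHull(cast("top",big(w),.067).astype(np.float32)*1000)[:,0];print("wheel",cv2.minEnclosingCircle(p),cv2.fitEllipse(p))
hs=cv2.cvtColor(S,cv2.COLOR_BGR2HSV)
w=roi(cv2.inRange(hs,(12,50,150),(30,160,255)),180,245,178,206)
p=cv2.convexHull(cast("scene",big(w),.067).astype(np.float32)*1000)[:,0];print("wheel scene",cv2.fitEllipse(p))
c=np.array(r[0])/1000; a=cast("top",[(297,185)],.1005)[0];print("head",a)
h=np.array(cv2.fitEllipse(cv2.convexHull(cast("top",big(roi(cv2.inRange(hsv,(12,50,120),(30,160,255)),170,240,196,256)),.067).astype(np.float32)*1000))[0])/1000
L=[ortho(n,I,h,.077) for n,I in(("top",T),("scene",S))]+[ortho(n,I,c,.1005) for n,I in(("top",T),("scene",S))]
for k in L: cv2.drawMarker(k,(200,150),(0,0,255),0,20)
cv2.imwrite("pics/ortho0.png",np.vstack([np.hstack(L[:2]),np.hstack(L[2:])]))
E
```

```text
block ((548.2603149414062, -218.8374481201172), (76.7774429321289, 201.1591339111328), 77.5164794921875)
wheel ((457.11016845703125, -5.934365749359131), 50.519466400146484) ((457.5630798339844, -6.238828182220459), (98.76710510253906, 100.30718994140625), 162.16685485839844)
wheel scene ((459.31207275390625, -8.565226554870605), (98.34513092041016, 99.61866760253906), 18.424551010131836)
head [ 0.54393883 -0.2195334 ]
```

View pics/ortho0.png

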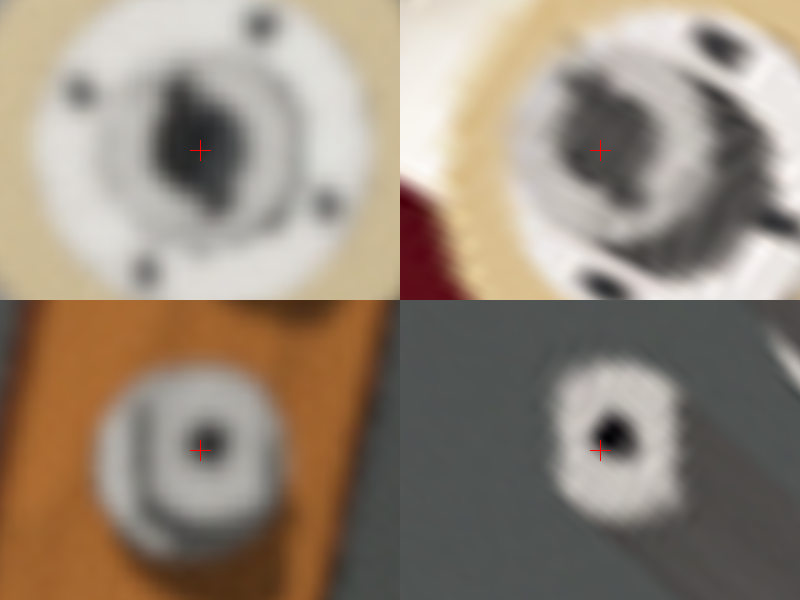

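The rectified views show the hub notches at about (178,80) and (222,210) from the top camera, which puts the slots roughly 20° from +x towards +y. The head's flats face nearly ±world y. I'll refine those angles now.

Run:
```python
from h import *
G={n:cv2.imread(f"pics/{n}0.png") for n in("top","scene")}
def w(c,u): return (c[0]-(u[1]-150)*.0002, c[1]-(u[0]-200)*.0002)
h=(.4576,-.0062);c=(.5483,-.2188)
for n,I in G.items():
    g=cv2.cvtColor(ortho(n,I,h,.077),cv2.COLOR_BGR2GRAY)
    for th in(100,120):
        m=(g<th).astype(np.uint8);_,lab=cv2.connectedComponents(m);m=(lab==lab[140,200])
        y,x=np.nonzero(m); P=np.array([w(h,(a,b)) for a,b in zip(x,y)])
        P0=(P.min(0)+P.max(0))/2;ctr=P.mean(0)
        r=np.hypot(*(P-ctr).T); 
        print(n,th,m.sum()*.04,"ctr",ctr.round(4),"slot angs:",end=" ")
        for lo in(11.5,12.5):
            q=(P-ctr)[(r>lo/1e3)&(r<.016)]; a=np.arctan2(q[:,1],q[:,0]); print(np.degrees(np.angle(np.exp(2j*a).mean())/2).round(1),len(q),end="; ")
        print()
    print("bolt holes done")
g=cv2.cvtColor(ortho("scene",G["scene"],c,.1005),cv2.COLOR_BGR2GRAY)
for th in(130,150):
    k=max(cv2.findContours((g>th).astype(np.uint8)[:, :290],0,2)[0],key=cv2.contourArea)
    P=np.array([w(c,p) for p in k[:,0]]); M=cv2.moments(k); print("head ctr",w(c,(M['m10']/M['m00'],M['m01']/M['m00'])),cv2.minAreaRect((P*1000).astype(np.float32)),np.degrees(.5*np.arctan2(2*M['mu11'],M['mu20']-M['mu02'])))
    k=k[:,0]
    for sgn in(-1,1):
        cx=M['m10']/M['m00'];cy=M['m01']/M['m00']
        e=k[(sgn*(k[:,0]-cx)>30)&(abs(k[:,1]-cy)<40)]; print(" edge",sgn,np.polyfit(e[:,1],e[:,0],1),len(e))
# dark centre hole in top
g=cv2.cvtColor(ortho("top",G["top"],c,.1005),cv2.COLOR_BGR2GRAY)
y,x=np.nonzero(g[110:170,180:240]<90);print("hole top",w(c,(x.mean()+180,y.mean()+110)))
```

```text
top 100 287.40000000000003 ctr [ 0.4583 -0.0056] slot angs: 19.1 343; 18.6 114; 
top 120 350.28000000000003 ctr [ 0.4583 -0.0057] slot angs: 19.1 785; 18.6 430; 
bolt holes done
scene 100 278.56 ctr [ 0.4596 -0.0075] slot angs: 20.5 394; 22.2 154; 
scene 120 344.56 ctr [ 0.4597 -0.0076] slot angs: 20.8 834; 22.1 484; 
bolt holes done
head ctr (0.5503598505393841, -0.22215604572209163) ((550.2815551757812, -222.00880432128906), (31.612384796142578, 24.29142189025879), 0.9710080623626709) 85.11004391255321
 edge -1 [1.52404336e-02 1.54735540e+02] 21
 edge 1 [9.96874208e-03 2.73798302e+02] 16
head ctr (0.5503959051651143, -0.22214927462602313) ((550.2908935546875, -222.01901245117188), (30.058801651000977, 22.720476150512695), 1.0809038877487183) 88.01716991269741
 edge -1 [1.16841104e-02 1.59324612e+02] 22
 edge 1 [4.92494479e-03 2.70629720e+02] 25
hole top (np.float64(0.5495438948995364), np.float64(-0.22043122102009274))
```

```bash
cat >> h.py <<'E'
def plan(P,yaw,cmd=None):  # target TCP, world angle of tool y (deg) -> row numbers
    s=manip.sense(); Rm=R.from_quat(s["tool_rot"]).as_matrix()
    a=np.degrees(np.arctan2(Rm[1,1],Rm[0,1])); d=Rm.T@(np.array(P)-s["tcp_pos"])
    print("t",round(s["t"],2),"tcp",s["tcp_pos"].round(4),"yaw",round(a,2),"tilt",Rm[:,2].round(4),"F",s["force"].round(1),"grip",s["gripper_force"],"gap",round(s["finger_gap"],3),"q",s["q"].round(2))
    print("row",(d/.03).round(3),round(-((yaw-a+180)%360-180)/8,3))
E
python3 -c "
from h import *
plan((.40,.10,.25),91);plan((.55,-.2213,.25),91)"
```

```text
t 0.1 tcp [0.2411 0.5758 0.1912] yaw 67.26 tilt [-0.0011 -0.0017 -1.    ] F [-0.6  0.1  0.8] grip 0.0 gap 0.999 q [ 1.    0.53  1.43  0.    1.18 -0.18]
row [-11.014 -12.586  -1.939] -2.967
t 0.1 tcp [0.2411 0.5758 0.1912] yaw 67.26 tilt [-0.0011 -0.0017 -1.    ] F [-0.6  0.1  0.8] grip 0.0 gap 0.999 q [ 1.    0.53  1.43  0.    1.18 -0.18]
row [-19.765 -20.531  -1.927] -2.967
```

Request:
drive_tool(motion=[[[85, -1, -1.1, -1.9, 0], [85, -11, -12.6, -1.95, -1], [85, -11, -12.6, -1.95, -2], [85, -11, -12.6, -1.95, -2.97], [85, -11, -12.6, -1.95, -2.97], [85, -11, -12.6, -1.95, -2.97], [85, -11, -12.6, -1.95, -2.97], [85, -11, -12.6, -1.95, -2.97], [85, -11, -12.6, -1.95, -2.97], [85, -11, -12.6, -1.95, -2.97]]], squeeze=60)

```text
t: 1.1
tcp_pos: [0.3927, 0.1197, 0.2497]
tool_rot: [-0.009, 1.0, 0.0, 0.0]
force: [1.0, 0.3, 0.7]
finger_gap: 0.996
gripper_force: 0.0
```

```bash
python3 -c "
from h import *
plan((.55,-.2213,.17),91)"
```

```text
t 1.1 tcp [0.3927 0.1197 0.2497] yaw 91.04 tilt [ 0.e+00  1.e-04 -1.e+00] F [1.  0.3 0.7] grip 0.0 gap 0.996 q [ 0.02  0.15  1.86  0.    1.13 -1.57]
row [ -5.037 -11.459   2.657] 0.004
```

Request:
drive_tool(motion=[[[85, -5, -11, 1.5, 0], [85, -5, -11, 1.5, 0], [85, -5, -11, 1.5, 0], [85, -5, -11, 1.5, 0], [85, -5, -11, 1.5, 0], [85, -5, -11, 1.5, 0], [85, -5, -11, 1.5, 0], [85, -5, -11, 1.5, 0], [85, -5, -11, 1.5, 0], [85, -5, -11, 1.5, 0]]])

```text
t: 2.1
tcp_pos: [0.5474, -0.2042, 0.2041]
tool_rot: [-0.009, 1.0, 0.001, -0.001]
force: [0.9, 0.2, -0.3]
finger_gap: 0.999
gripper_force: 0.0
```

```bash
python3 -c "
from h import *
plan((.55,-.2213,.0695),91)"
```

```text
t 2.1 tcp [ 0.5474 -0.2042  0.2041] yaw 91.02 tilt [-0.0023  0.0021 -1.    ] F [ 0.9  0.2 -0.3] grip 0.0 gap 0.999 q [-0.55  0.46  1.52  0.    1.16 -2.14]
row [-0.086 -0.58   4.486] 0.003
```

Request:
drive_tool(motion=[[[85, -0.09, -0.58, 1.5, 0], [85, -0.09, -0.58, 2, 0], [85, -0.09, -0.58, 2.5, 0], [85, -0.09, -0.58, 2.5, 0], [85, -0.09, -0.58, 2.5, 0]]])

```text
t: 2.6
tcp_pos: [0.5513, -0.2213, 0.1304]
tool_rot: [-0.01, 1.0, 0.0, -0.0]
force: [-0.1, -0.2, -0.1]
finger_gap: 0.991
gripper_force: 0.0
```

Run:
```python
from h import *
plan((.55,-.2213,.0695),91)
I={n:manip.snapshot(n)[:,:,::-1].copy() for n in("top","scene")}
cv2.imwrite("pics/c1.png",np.hstack([cv2.resize(I["top"][130:250,220:380],(400,300)),cv2.resize(I["scene"][150:300,210:410],(400,300))]))
```

```text
t 2.6 tcp [ 0.5513 -0.2213  0.1304] yaw 91.13 tilt [-3.e-04  5.e-04 -1.e+00] F [-0.1 -0.2 -0.1] grip 0.0 gap 0.991 q [-0.57  0.56  1.57  0.    1.01 -2.16]
row [ 4.300e-02 -1.000e-03  2.029e+00] 0.016
```

View pics/c1.png

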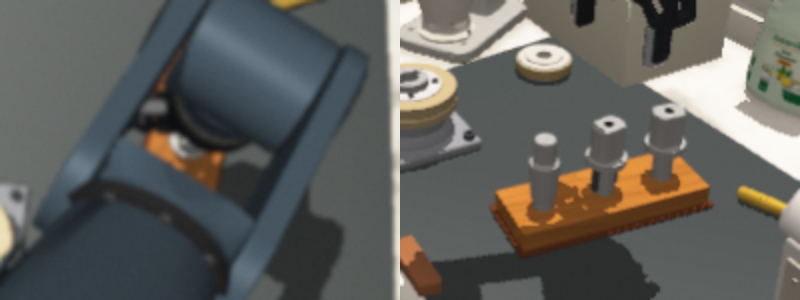

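Run:
```python
from h import *
p=proj("scene",[(.5513,-.2213+.05,.1435),(.5513,-.2213-.05,.1435),(.5513,-.2213,.1305),(.55,-.2213,.1005)])
print((p-[210,150])*2+[400,0])
```

```text
[[576.46796672  59.95315858]
 [649.51355636 107.17974703]
 [610.34692149  94.95337522]
 [606.92716189 123.29602727]]
```

Request:
drive_tool(motion=[[[85, 0.03, 0, 0.6, 0], [85, 0.03, 0, 1.0, 0], [85, 0.03, 0, 1.0, 0]]])

```text
t: 3.0
tcp_pos: [0.5497, -0.2222, 0.0987]
tool_rot: [-0.009, 1.0, 0.001, -0.001]
force: [-0.9, -0.2, -0.7]
finger_gap: 0.996
gripper_force: 0.0
```

Run:
```python
from h import *
plan((.55,-.2213,.0695),91)
I=manip.snapshot("scene")[:,:,::-1].copy()
cv2.imwrite("pics/c2.png",cv2.resize(I[135:255,240:400],(800,600),interpolation=cv2.INTER_CUBIC))
s=manip.sense()["tcp_pos"]
print((proj("scene",[s+[0,.05,.013],s+[0,-.05,.013],s])-[240,135])*5)
```

```text
t 3.0 tcp [ 0.5497 -0.2222  0.0987] yaw 91.03 tilt [-0.0024  0.0016 -1.    ] F [-0.9 -0.2 -0.7] grip 0.0 gap 0.996 q [-0.57  0.61  1.6   0.    0.94 -2.16]
row [-0.014  0.028  0.973] 0.004
[[287.10139247 298.60500267]
 [465.82448817 421.13979159]
 [370.09989166 387.11435765]]
```

View pics/c2.png

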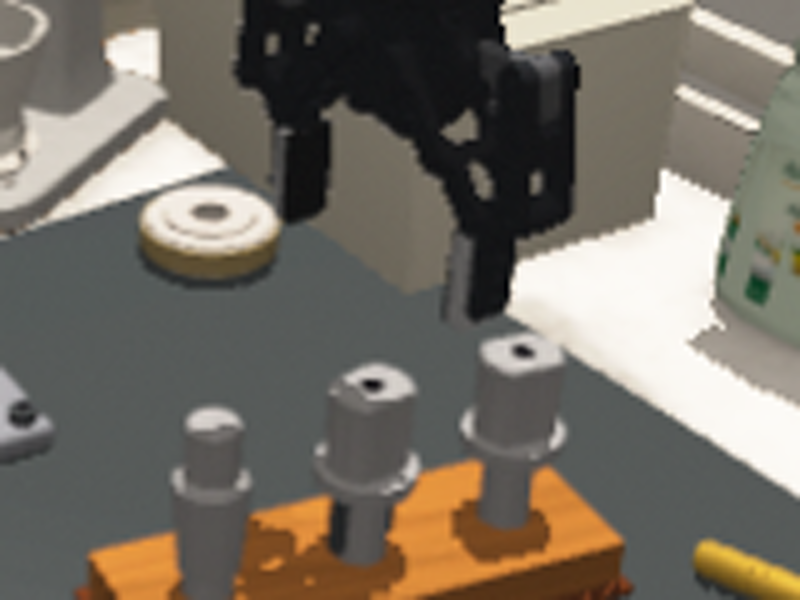

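The fingertips show at about (300,218) and (478,318), noticeably higher than the calibration predicts at (287,298) and (466,421). I need to resolve that before descending, so I'll check against the top view.

Run:
```python
from h import *
s=np.array([.5513,-.2213,.1304])
off=[(0,.057,z) for z in(.02,.05,.1)]+[(0,-.057,.05),(0,0,.15),(0,0,.2)]
for d in [(0,0,0),(0,0,.037),(.04,.03,0)]:
    print(d,((proj("top",s+np.array(off)+d)-[220,130])*2.5).round().tolist())
# where along the horizontal would tip images put the open tips, z=.1117 vs z=.15
px=np.array([(300,218),(478,318)])/5+[240,135]
for z in(.1117,.13,.149): print(z,cast("scene",px,z).round(4).tolist())
```

```text
(0, 0, 0) [[132.0, 124.0], [134.0, 119.0], [136.0, 112.0], [272.0, 118.0], [217.0, 104.0], [225.0, 94.0]]
(0, 0, 0.037) [[134.0, 119.0], [136.0, 114.0], [139.0, 106.0], [280.0, 113.0], [222.0, 97.0], [231.0, 87.0]]
(0.04, 0.03, 0) [[96.0, 77.0], [97.0, 71.0], [97.0, 62.0], [235.0, 70.0], [175.0, 50.0], [181.0, 38.0]]
0.1117 [[0.5953, -0.1245], [0.6021, -0.2227]]
0.13 [[0.5735, -0.1501], [0.5801, -0.2441]]
0.149 [[0.5509, -0.1766], [0.5571, -0.2663]]
```

Request:
drive_tool(motion=[[[85, 0, 0.03, 0.5, 0], [85, 0, 0.03, 0.97, 0], [85, 0, 0.03, 0.97, 0], [40, 0, 0.03, 0.97, 0], [40, 0, 0.03, 0.97, 0], [40, 0, 0.03, 0.97, 0], [40, 0, 0.03, 0.97, 0], [40, 0, 0.03, 0.97, 0]]])

```text
t: 3.85
tcp_pos: [0.5509, -0.2223, 0.0709]
tool_rot: [-0.009, 1.0, -0.0, 0.0]
force: [0.5, 0.4, 1.0]
finger_gap: 0.472
gripper_force: 0.0
```

Run:
```python
from h import *
plan((.55,-.2213,.0695),91)
I=manip.snapshot("scene")[:,:,::-1].copy()
cv2.imwrite("pics/c3.png",cv2.resize(I[135:255,240:400],(800,600),interpolation=cv2.INTER_CUBIC))
```

```text
t 3.85 tcp [ 0.5509 -0.2223  0.0709] yaw 91.02 tilt [ 5.e-04 -3.e-04 -1.e+00] F [0.5 0.4 1. ] grip 0.0 gap 0.472 q [-0.57  0.65  1.61  0.    0.88 -2.16]
row [0.03  0.034 0.048] 0.003
```

View pics/c3.png

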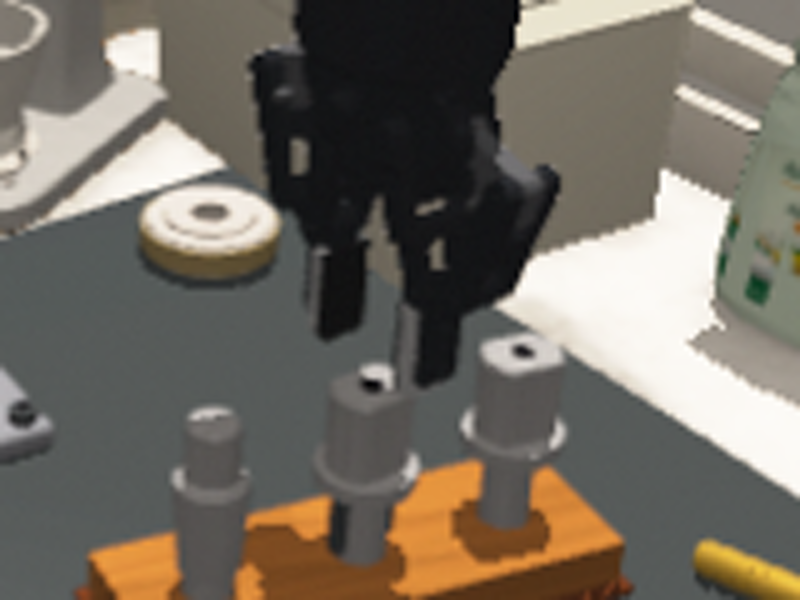

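Run:
```python
from h import *
px=np.array([(340,337),(318,325),(430,387),(410,388)])/5+[240,135]
for z in(.08,.095,.105,.112,.12): print(z,cast("scene",px,z).round(4).tolist())
```

```text
0.08 [[0.5845, -0.166], [0.583, -0.154], [0.59, -0.2133], [0.5832, -0.2096]]
0.095 [[0.5682, -0.1841], [0.5668, -0.1726], [0.5736, -0.23], [0.5669, -0.2263]]
0.105 [[0.5574, -0.1962], [0.556, -0.1849], [0.5626, -0.241], [0.5561, -0.2375]]
0.112 [[0.5498, -0.2047], [0.5484, -0.1936], [0.5549, -0.2488], [0.5485, -0.2453]]
0.12 [[0.5411, -0.2144], [0.5397, -0.2035], [0.5461, -0.2577], [0.5399, -0.2542]]
```

The tips (340,337) and (430,387) are really about 35 mm above where the reported TCP says. With the fingers open 70 mm they clear the flange either way, so I'll descend further.

Request:
drive_tool(motion=[[[70, 0.03, 0.02, 0, 0], [70, 0.03, 0.02, 0, 0], [70, 0.03, 0.02, 0, 0], [70, 0.03, 0.02, 0.5, 0], [70, 0.03, 0.02, 0.8, 0], [70, 0.03, 0.02, 0.8, 0]]])

```text
t: 4.5
tcp_pos: [0.5486, -0.2209, 0.0452]
tool_rot: [-0.009, 1.0, 0.001, -0.001]
force: [0.0, 1.1, -0.7]
finger_gap: 0.816
gripper_force: 0.0
```

Request:
drive_tool(motion=[[[70, 0, 0, 0.15, 0], [70, 0, 0, 0.3, 0], [70, 0, 0, 0.3, 0]]])

```text
t: 4.8
tcp_pos: [0.5496, -0.2214, 0.0372]
tool_rot: [-0.009, 1.0, 0.0, -0.0]
force: [0.3, -0.3, -0.2]
finger_gap: 0.823
gripper_force: 0.0
```

Run:
```python
from h import *
plan((.55,-.2213,.0355),91)
I=manip.snapshot("scene")[:,:,::-1].copy()
cv2.imwrite("pics/c4.png",cv2.resize(I[135:255,240:400],(800,600),interpolation=cv2.INTER_CUBIC))
```

```text
t 4.8 tcp [ 0.5496 -0.2214  0.0372] yaw 91.03 tilt [-7.e-04  4.e-04 -1.e+00] F [ 0.3 -0.3 -0.2] grip 0.0 gap 0.823 q [-0.57  0.7   1.63 -0.    0.81 -2.16]
row [-0.015  0.004  0.055] 0.003
```

View pics/c4.png

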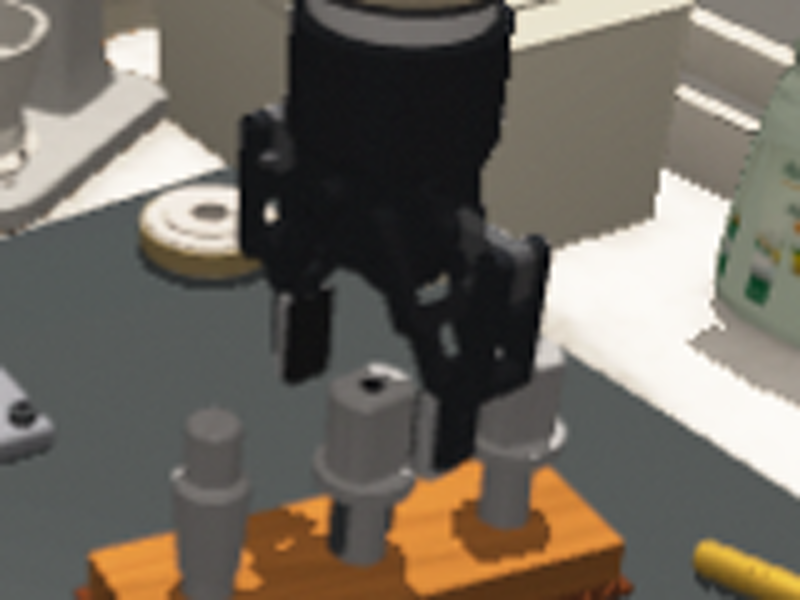

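Near tip is at (445,470), far tip at (305,380), straddling the head just above the flange. Closing now.

Request:
drive_tool(motion=[[[20, 0, 0, 0.04, 0], [20, 0, 0, 0.04, 0], [20, 0, 0, 0.04, 0], [20, 0, 0, 0.04, 0], [20, 0, 0, 0.04, 0], [20, 0, 0, 0.04, 0], [20, 0, 0, 0.04, 0], [20, 0, 0, 0.04, 0], [20, 0, 0, 0.04, 0], [20, 0, 0, 0.04, 0]]], squeeze=90)

```text
t: 5.85
tcp_pos: [0.5501, -0.2218, 0.0369]
tool_rot: [-0.009, 1.0, -0.0, 0.0]
force: [-0.9, 0.4, 5.7]
finger_gap: 0.261
gripper_force: 88.5
```

Run:
```python
from h import *
plan((.55,-.2213,.0355),91)
I=manip.snapshot("scene")[:,:,::-1].copy()
cv2.imwrite("pics/c5.png",cv2.resize(I[135:255,240:400],(800,600),interpolation=cv2.INTER_CUBIC))
```

```text
t 5.85 tcp [ 0.5501 -0.2218  0.0369] yaw 91.02 tilt [ 6.e-04 -4.e-04 -1.e+00] F [-0.9  0.4  5.7] grip 88.496253490448 gap 0.261 q [-0.57  0.7   1.63 -0.    0.81 -2.16]
row [0.002 0.016 0.045] 0.003
```

View pics/c5.png

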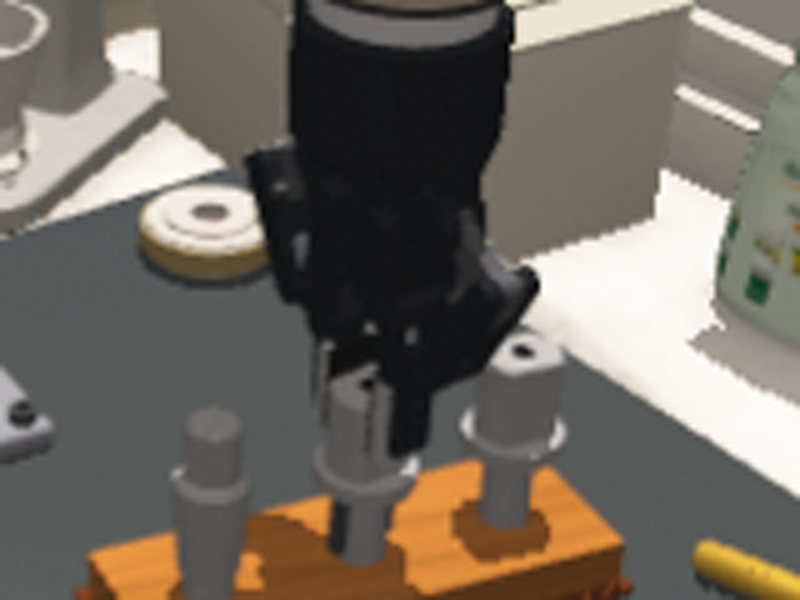

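The grip is across the flats: opening about 22 mm, grip 88 N, with the pads on the head just above the flange. Lifting.

Request:
drive_tool(motion=[[[20, 0, 0, -0.3, 0], [20, 0, 0, -0.7, 0], [20, 0, 0, -1.5, 0], [20, 0, 0, -2.5, 0], [20, 0, 0, -3.67, 0], [20, 0, 0, -3.67, 0], [20, 0, 0, -3.67, 0]]])

```text
t: 6.6
tcp_pos: [0.5494, -0.2213, 0.147]
tool_rot: [-0.009, 1.0, -0.0, 0.0]
force: [0.2, 1.1, -4.1]
finger_gap: 0.261
gripper_force: 88.9
```

```bash
python3 -c "
from h import *
plan((.4591,-.0071,.145),110.5)"
```

```text
t 6.6 tcp [ 0.5494 -0.2213  0.147 ] yaw 91.03 tilt [ 2.e-04 -1.e-04 -1.e+00] F [ 0.2  1.1 -4.1] grip 88.89725089073181 gap 0.261 q [-0.57  0.54  1.56  0.    1.04 -2.16]
row [2.883 7.193 0.064] -2.434
```

Request:
drive_tool(motion=[[[20, 0.7, 1.5, 0, -0.8], [20, 1.4, 3.0, 0, -1.6], [20, 2.1, 4.5, 0, -2.43], [20, 2.6, 6, 0, -2.43], [20, 2.88, 7.19, 0, -2.43], [20, 2.88, 7.19, 0, -2.43], [20, 2.88, 7.19, 0, -2.43], [20, 2.88, 7.19, 0, -2.43], [20, 2.88, 7.19, 0, -2.43]]])

```text
t: 7.5
tcp_pos: [0.46, -0.0086, 0.1461]
tool_rot: [-0.177, 0.984, -0.0, -0.0]
force: [-0.6, -0.1, -4.3]
finger_gap: 0.26
gripper_force: 89.6
```

Run:
```python
from h import *
plan((.4591,-.0071,.115),110.5)
I=manip.snapshot("scene")[:,:,::-1].copy()
cv2.imwrite("pics/s1.png",I)
s=manip.sense()["tcp_pos"]
# axis-projected reference: nose, flange
z=s[2]-.0284
P=[(s[0],s[1],z+d) for d in(0,.05)]+[(.4591,-.0071,.077)]
p=proj("scene",P);print(p.round(1))
x0,y0=p[2].astype(int)-[50,50]
C=cv2.resize(I[y0:y0+75,x0:x0+100],(800,600),interpolation=cv2.INTER_CUBIC)
for q in p: cv2.drawMarker(C,tuple(((q-[x0,y0])*8).astype(int).tolist()),(0,0,255),0,20)
cv2.imwrite("pics/c6.png",C);print(x0,y0)
```

```text
t 7.5 tcp [ 0.46   -0.0086  0.1461] yaw 110.37 tilt [-3.e-04 -1.e-04 -1.e+00] F [-0.6 -0.1 -4.3] grip 89.56047534942627 gap 0.26 q [-0.26  0.38  1.88 -0.    0.88 -2.19]
row [0.012 0.057 1.035] -0.016
[[213.4 170.9]
 [212.3 148.8]
 [213.6 187.9]]
163 137
```

View pics/c6.png

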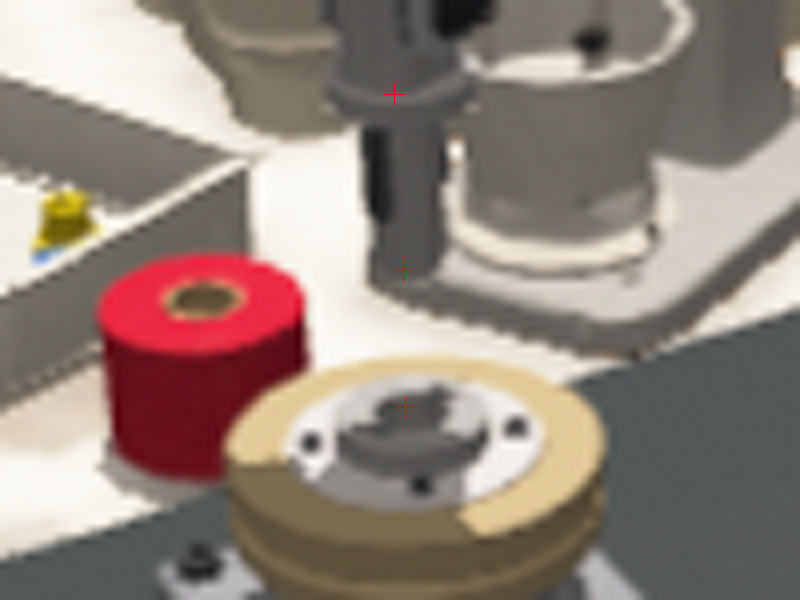

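The held arbor hangs where predicted (nose near (405,280)), its dark key visible on the left, and the bore is directly below at about (412,408). Descending.

Request:
drive_tool(motion=[[[20, 0.01, 0.05, 0.5, 0], [20, 0.01, 0.05, 1.0, 0], [20, 0.01, 0.05, 1.0, 0], [20, 0.01, 0.05, 1.0, 0]]])

```text
t: 7.95
tcp_pos: [0.4589, -0.0068, 0.1164]
tool_rot: [-0.177, 0.984, 0.0, -0.0]
force: [-0.3, -0.6, -3.2]
finger_gap: 0.263
gripper_force: 89.5
```

```bash
python3 -c "
from h import *
plan((.4593,-.0072,.104),110.5)"
```

```text
t 7.95 tcp [ 0.4589 -0.0068  0.1164] yaw 110.4 tilt [-5.e-04  1.e-04 -1.e+00] F [-0.3 -0.6 -3.2] grip 89.4692587852478 gap 0.263 q [-0.26  0.43  1.92 -0.    0.79 -2.19]
row [-0.007 -0.017  0.414] -0.012
```

Request:
drive_tool(motion=[[[20, 0, 0, 0.2, 0], [20, 0, 0, 0.35, 0], [20, 0, 0, 0.45, 0], [20, 0, 0, 0.5, 0], [20, 0, 0, 0.5, 0]]])

```text
t: 8.45
tcp_pos: [0.4586, -0.0061, 0.1013]
tool_rot: [-0.178, 0.984, 0.0, -0.0]
force: [0.2, -0.7, -3.5]
finger_gap: 0.265
gripper_force: 89.6
```

```bash
python3 -c "
from h import *
plan((.4593,-.0072,.0954),110.5);print(manip.sense()['ft_torque'])"
```

```text
t 8.45 tcp [ 0.4586 -0.0061  0.1013] yaw 110.47 tilt [-4.e-04  1.e-04 -1.e+00] F [ 0.2 -0.7 -3.5] grip 89.603111743927 gap 0.265 q [-0.26  0.46  1.93 -0.    0.75 -2.19]
row [-0.009 -0.042  0.197] -0.004
[0.03278443 0.00318062 0.02256126]
```

Request:
drive_tool(motion=[[[20, 0, 0, 0.05, 0], [20, 0, 0, 0.1, 0], [20, 0, 0, 0.15, 0], [20, 0, 0, 0.2, 0], [20, 0, 0, 0.2, 0]]])

```text
t: 8.95
tcp_pos: [0.4588, -0.0068, 0.0953]
tool_rot: [-0.178, 0.984, -0.0, -0.0]
force: [-0.6, -6.1, -4.6]
finger_gap: 0.265
gripper_force: 89.5
```

Request:
drive_tool(motion=[[[20, 0, 0, 0.05, 0], [20, 0, 0, 0.1, 0], [20, 0, 0, 0.15, 0], [20, 0, 0, 0.2, 0], [20, 0, 0, 0.2, 0]]])

```text
t: 9.45
tcp_pos: [0.4588, -0.0068, 0.0893]
tool_rot: [-0.178, 0.984, -0.001, -0.0]
force: [-0.0, -6.1, -4.4]
finger_gap: 0.263
gripper_force: 89.5
```

Request:
drive_tool(motion=[[[20, 0.007, -0.019, 0, 0], [20, 0.007, -0.019, 0.05, 0], [20, 0.007, -0.019, 0.1, 0], [20, 0.007, -0.019, 0.15, 0], [20, 0.007, -0.019, 0.15, 0]]])

```text
t: 9.95
tcp_pos: [0.4588, -0.007, 0.0848]
tool_rot: [-0.178, 0.984, -0.0, -0.0]
force: [-1.5, -4.7, -5.1]
finger_gap: 0.262
gripper_force: 89.5
```

```bash
python3 -c "
from h import *
plan((.4593,-.0072,.0804),110.5);print(manip.sense()['ft_torque'])"
```

```text
t 9.95 tcp [ 0.4588 -0.007   0.0848] yaw 110.48 tilt [-1.e-04 -3.e-04 -1.e+00] F [-1.5 -4.7 -5.1] grip 89.52350378036499 gap 0.262 q [-0.26  0.49  1.94 -0.    0.71 -2.19]
row [-0.013 -0.014  0.146] -0.003
[-1.12149471  0.20202826  0.03285531]
```

Request:
drive_tool(motion=[[[20, 0.007, -0.019, 0.03, 0], [20, 0.007, -0.019, 0.06, 0], [20, 0.007, -0.019, 0.1, 0], [20, 0.007, -0.019, 0.1, 0]]])

```text
t: 10.35
tcp_pos: [0.4587, -0.0071, 0.0818]
tool_rot: [-0.178, 0.984, 0.0, -0.0]
force: [-0.5, -2.1, -3.9]
finger_gap: 0.259
gripper_force: 89.8
```

```bash
python3 -c "
from h import *
plan((.4593,-.0072,.0804),110.5);print(manip.sense()['ft_torque'])"
```

```text
t 10.35 tcp [ 0.4587 -0.0071  0.0818] yaw 110.45 tilt [-2.e-04  5.e-04 -1.e+00] F [-0.5 -2.1 -3.9] grip 89.81044292449951 gap 0.259 q [-0.26  0.5   1.95  0.    0.7  -2.19]
row [-0.018 -0.01   0.047] -0.006
[-0.51327531  0.04056757  0.01690109]
```

No upward force 3–4 mm below key contact, so the keys appear to be in the slots. I'll keep going down.

Request:
drive_tool(motion=[[[20, 0.002, -0.006, 0.1, 0], [20, 0.002, -0.006, 0.2, 0], [20, 0.002, -0.006, 0.3, 0], [20, 0.002, -0.006, 0.3, 0]]])

```text
t: 10.75
tcp_pos: [0.4585, -0.0072, 0.0725]
tool_rot: [-0.177, 0.984, 0.0, -0.0]
force: [-0.5, 0.1, -4.6]
finger_gap: 0.261
gripper_force: 89.7
```

```bash
python3 -c "
from h import *
plan((.4593,-.0072,.065),110.5);print(manip.sense()['ft_torque'])"
```

```text
t 10.75 tcp [ 0.4585 -0.0072  0.0725] yaw 110.45 tilt [-8.e-04  7.e-04 -1.e+00] F [-0.5  0.1 -4.6] grip 89.74615216255188 gap 0.261 q [-0.26  0.52  1.95  0.    0.67 -2.19]
row [-0.026 -0.008  0.25 ] -0.007
[-0.08111897 -0.00940405  0.00556376]
```

Request:
drive_tool(motion=[[[20, 0, 0, 0.1, 0], [20, 0, 0, 0.2, 0], [20, 0, 0, 0.3, 0], [20, 0, 0, 0.37, 0], [20, 0, 0, 0.37, 0]]])

```text
t: 11.25
tcp_pos: [0.4589, -0.0075, 0.062]
tool_rot: [-0.178, 0.984, 0.0, 0.0]
force: [-1.1, -0.3, 2.8]
finger_gap: 0.262
gripper_force: 90.6
```

Request:
drive_tool(motion=[[[20, 0, 0, 0.05, 0], [20, 0, 0, 0.1, 0], [20, 0, 0, 0.13, 0], [20, 0, 0, 0.13, 0]]], squeeze=115)

```text
t: 11.65
tcp_pos: [0.4589, -0.0075, 0.0581]
tool_rot: [-0.178, 0.984, -0.0, 0.0]
force: [-1.0, 1.0, 4.4]
finger_gap: 0.259
gripper_force: 102.5
```

Request:
drive_tool(motion=[[[20, 0, 0, 0.04, 0], [20, 0, 0, 0.08, 0], [20, 0, 0, 0.1, 0], [20, 0, 0, 0.1, 0]]])

```text
t: 12.05
tcp_pos: [0.4589, -0.0076, 0.0554]
tool_rot: [-0.178, 0.984, -0.0, 0.0]
force: [-0.7, 1.1, 8.9]
finger_gap: 0.261
gripper_force: 103.2
```

Request:
drive_tool(motion=[[[20, 0, 0, 0.02, 0], [20, 0, 0, 0.04, 0], [20, 0, 0, 0.04, 0]]])

```text
t: 12.35
tcp_pos: [0.459, -0.0076, 0.0554]
tool_rot: [-0.178, 0.984, -0.0, 0.001]
force: [-2.6, 1.7, 19.8]
finger_gap: 0.26
gripper_force: 104.8
```

Request:
drive_tool(motion=[[[20, 0, 0, 0.02, 0], [20, 0, 0, 0.02, 0], [20, 0, 0, 0.02, 0], [20, 0, 0, 0.02, 0], [20, 0, 0, 0.02, 0]]])

```text
t: 12.85
tcp_pos: [0.459, -0.0076, 0.0553]
tool_rot: [-0.178, 0.984, -0.0, 0.001]
force: [-3.7, 1.1, 25.1]
finger_gap: 0.258
gripper_force: 105.5
```

Run:
```python
from h import *
plan((.4593,-.0072,.0554),110.5)
I=manip.snapshot("scene")[:,:,::-1]; J=cv2.imread("pics/scene0.png")
cv2.imwrite("pics/end.png",I)
# red/brown bystanders and neighbours unchanged?
for nm,(x0,x1,y0,y1) in dict(stick=(200,235,265,300),spare=(265,300,168,195),plain=(330,360,195,245),taper=(270,292,215,260)).items():
    print(nm,cv2.absdiff(I[y0:y1,x0:x1].copy(),J[y0:y1,x0:x1]).mean().round(1))
# flange rim rows: bright rim contour below the pads; expected px of flange top/hub
print(proj("scene",[(.459,-.0075,.085),(.459,-.0075,.077)]).round(1))
```

```text
t 12.85 tcp [ 0.459  -0.0076  0.0553] yaw 110.47 tilt [ 1.5e-03 -4.0e-04 -1.0e+00] F [-3.7  1.1 25.1] grip 105.48432469367981 gap 0.258 q [-0.26  0.55  1.96  0.    0.63 -2.19]
row [-0.013  0.009 -0.003] -0.004
stick 7.9
spare 7.3
plain 7.2
taper 7.0
[[213.5 184.7]
 [213.7 188. ]]
```

```bash
python3 -c "
from station import manip
print(manip.sign_off())"
```

```text
the job is handed in; nothing more can be done
None
```

The job is handed in at about 13 s, with the keyed arbor still gripped at about 105 N and pressed at 25 N. It stopped at the height predicted for the flange home on the hub, judged from height and force because my last picture was used up. A before-and-after image check showed no sign that the neighbouring arbors, spare wheel or dressing stick had moved.

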